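# Zero the thickness gauge and hold its probe square on the marked spot of a welded bracket

### The job

Press the zero button on the gauge fully down and let it come back up. Then take the probe out of its stand and hold its spring tip inside the ring marked on the bracket's sloping face (not at the cross), the probe square to that face and pushed lightly, so that the tip is about half sprung in and not bottomed. Finish while still holding the probe there, steady, and leave the hammer, tape measure and brush alone.

Things in the scene. Friction and masses are not known exactly. Their poses are not given: they have to be found in the camera images.
- zero_button_top (a point): Centre of the top of the black round push button, 28 mm across, the only button on the grey box-shaped gauge (110 x 160 mm, 60 mm high, fixed to the table; it may stand on either side of the bracket). The button is near one end of the flat top, its own top 82 mm above the table; press straight down.
- zero_button (a joint): Travel of that button: 0 up, 0.006 m fully down; the spring needs 5 N for fully down and returns it.
- stand: Dark steel block, 75 x 75 mm and 65 mm high, fixed to the table on the other side of the bracket from the gauge, with a vertical hole 25 mm across right through its middle. Origin at the centre of its underside, z up.
- probe: Loose round wireless probe, 0.2 kg, 126 mm long. Origin: end of its spring tip when out; z along its axis to the handle's end. Along z (mm): brass tip 8 across 0-10, nose 18 across 10-50, collar 38 across 50-56, black handle to grip 28 across 56-118, end cap 20 across 118-126. Starts upright in the stand's hole, collar on its top, tip 15 mm above the table; lift over 50 mm to clear.
- tip_end (a point): The end of the probe's spring tip, the point that touches the work; it moves with the tip as it is pushed in.
- plunger (a joint): How far the probe's spring tip is pushed in: 0 out, 0.010 m bottomed. Force along the probe is 1 N when it begins to move and 0.5 N more for each mm (3.5 N at half way, 6 N at the stop).
- bracket: Welded steel bracket fixed to the table, base 170 x 130 mm, origin at the centre of its underside. On top a flat bright steel plate, 140 mm (uphill) x 110 mm, is its sloping face: it rises towards bracket +x at 0.35 rad (20 degrees), centre 95 mm and edges about 71 and 119 mm above the table. x points away from the robot (yaw within 0.45 rad), y to the left, z up.
- spot: The marked spot: a dark ring, 22 mm across outside, 18 mm inside, flat on the sloping face in its left half (+y). Origin at the ring's centre on the surface; z is the face's outward normal (0.35 rad off vertical, leaning towards the robot), x uphill, y level. The dark X-shaped cross 50 mm to its right on the same face is a different mark.
- hammer: Bystander: hammer lying on the table beyond the bracket, about 260 mm long. Leave alone.
- tape: Bystander: round black tape measure, 72 mm across, 34 mm high, lying to the right beyond the work. Leave alone.
- brush: Bystander: flat brush, some 200 mm long, lying to the left beyond the work. Leave alone.

How it is judged:
By the outcome, as a careful person would: the job done as asked, in the order asked, and still so for the second after the job is handed in, while the arm keeps its last pose, push and grip.
It also fails if it takes over 51 s, if anything falls off the work surface, if the arm or the gripper's body presses on something with over 40 N, if the wrist force passes 120 N, or if a joint passes its speed limit or range.

### The arm

A 6-joint arm with a two-finger parallel gripper is mounted at the origin on the work surface. World frame = base frame: x ahead of the robot, y to its left, z up, the work surface at z = 0. Lengths are in m, angles in rad, forces in N, time in s.
With the tool pointing down it reaches from about 0.25 to 0.775 m from the base axis. Payload 4 kg.
Tool frame: the origin (TCP) lies at the very end of the fingers, on their centre line; the grasp point (between the pads) lies 19 mm behind it (robot.tcp_to_grasp is the distance from the TCP to the grasp point, in m); z points along the fingers, y is the line along which they close (so a half turn about z gives the same grasp; the last joint's range is limited). The gripper opens to 94 mm and grips with 3 to 60 N. Pads are 16 mm wide; open, the fingers measure 119 mm over their backs; the gripper's body (75 mm by 177 mm) begins 78 mm behind the grasp point.
Start: joints at [-1.206, 0.087, 1.371, -0, 1.684, -0.103], TCP at [0.248, -0.491, 0.206] pointing down, gripper open.
Joint ranges: [-3.1, 3.1], [-0.76, 2.03], [0.27, 2.55], [-1.08, 4.22], [0.17, 2.65], [-2.57, 2.57]. Speed limits (rad/s): [2.79, 2.79, 3.14, 3.14, 3.14, 3.14].

### API

Orientations are given as [roll, pitch, yaw] about the fixed x, y, z axes, in that order (R = Rz(yaw) Ry(pitch) Rx(roll)).
In Python, from bench import robot gives the robot as it stands.
- The arm moves only by the shell command python3 nudge.py FILE, which reads ROWS from the file FILE. ROWS is a JSON list of rows, 1 to 20 of them, each an object with the fields aperture (the finger opening in m), trans (a list: dx, dy, dz in units of 5 mm), rz (a turn about the tool's z in rad); a field left out counts as zero (the opening has to be given); each row shifts and turns the commanded pose from where the row before left it, along the tool's axes as they then stand; what a row does not reach is not made up. A row lasts 1/12 s, in which the tool goes at most 0.0417 m and 0.125 rad, less where a joint would pass 70% of its speed; a pose out of reach is approached as far as the arm can. The fingers move at their own pace and stop on an object; the grip force is fixed at half the most. Time passes only in rows, so rows that do not move let the fingers close. It prints the time, the measured TCP pose, the force, the opening and the grip force at its end. Input that does not fit is refused with a message, and nothing moves.
- robot.get_obs(): the state, without advancing time (a new reading comes with each control period).
- robot.snapshot(name): name is "scene" or "top" or "wrist"; returns a dict with "color" (480x640x3 uint8, blue, green, red), "fx", "fy", "cx", "cy" (pixels), "extrinsics" (4x4, takes a point from world to camera coordinates). Camera axes: x right, y down, z forward; pixel columns grow to the right and rows downward; lengths in m; the calibration is good to about 2 mm. A picture is of the moment at which its call begins. There is no depth.
- robot.close_job(): hands the job in; it is judged then, once.
The state is a dict: "time": time; "joint_positions": joint angles; "qvel": joint speeds; "joint_torque": joint torques, N m; "tool_pos": TCP position; "ee_rot": TCP orientation; "wrist_force": force on the tool from outside, world axes, zero at the start; "wrist_torque": the same for the moment, N m; "width": finger opening in m; "finger_force": force on a finger pad.
Only numpy, scipy, OpenCV 4.12 (cv2) and the standard library are available. Lean on these libraries where they do the work, as an engineer would, in place of code of your own. Each camera call takes 0.05 s, during which the arm holds its last target. There are 200 camera calls.

## Working session

There is one attempt and no reset: what is moved stays moved. The work goes in short steps, Python scripts to look and compute and a shell command to move; the robot and the scene stay as the last step left them, time stands still between calls to the robot, and variables do not carry over. Pictures are saved under pics/ and viewed, at most 10 in all, crops included, and the job is handed in when it is done.

```bash
mkdir -p pics; ls
python3 - <<'E'
from bench import robot
import cv2,numpy as np
np.set_printoptions(precision=4,suppress=True)
for n in("scene","top"):
    s=robot.snapshot(n); cv2.imwrite(f"pics/{n}0.png",s["color"]); print(n,s["fx"],s["fy"],s["cx"],s["cy"]); print(s["extrinsics"])
print(robot.get_obs())
E
```

```text
bench.py
nudge.py
pics
scene 572.7911208747199 572.7911208747199 318.0626921971824 242.07625046633797
[[ 0.82    0.5721  0.0175 -0.5087]
 [ 0.3095 -0.4175 -0.8544 -0.1183]
 [-0.4815  0.706  -0.5194  1.6967]
 [ 0.      0.      0.      1.    ]]
top 514.2797200764 514.2797200764 320.0012146478008 239.86950697905564
[[-0.0284 -0.9991 -0.0306  0.0293]
 [-0.9918  0.032  -0.1236  0.6357]
 [ 0.1244  0.0268 -0.9919  1.0981]
 [ 0.      0.      0.      1.    ]]
{'time': 0.1, 'joint_positions': array([-1.2061,  0.0879,  1.3721,  0.    ,  1.6836, -0.1031]), 'qvel': array([ 0.0003, -0.0014, -0.0047,  0.0002,  0.0016,  0.0011]), 'joint_torque': array([  0.0026, -34.1256, -30.33  ,   0.0722,   0.0305,  -0.0001]), 'tool_pos': array([ 0.2478, -0.4905,  0.2044]), 'ee_rot': array([-3.1397, -0.0002,  0.4678]), 'wrist_force': array([ 0.3446, -0.0265,  0.2596]), 'wrist_torque': array([-0.0037, -0.0138,  0.0004]), 'finger_force': 0.0, 'width': 0.09386617243952249}
```
View pics/scene0.png

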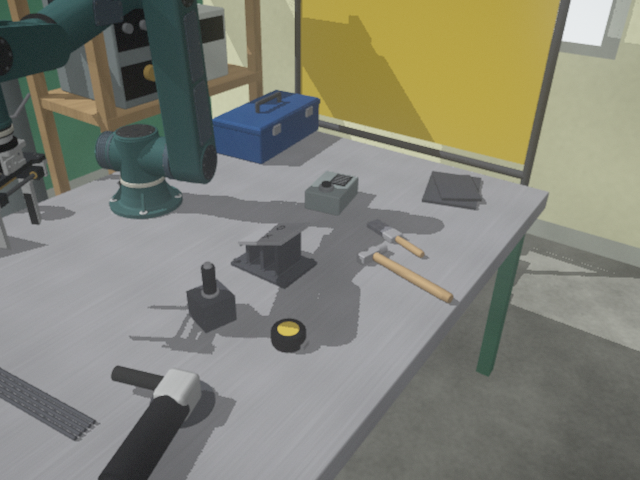

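View pics/top0.png

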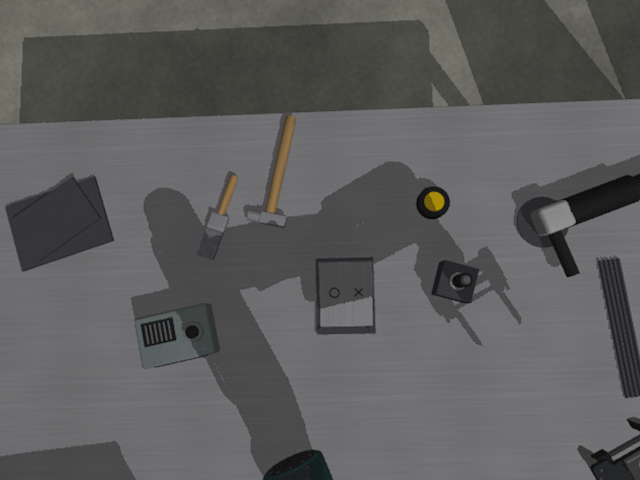

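The scene view shows the gauge at (332,190), bracket at (275,255) and stand with probe at (212,300). In the top view the button is at (193,332), ring at (334,293), cross at (358,293) and probe at about (461,281). I'll enlarge these to get finer positions.

Create h.py:
```python
import numpy as np,cv2
from scipy.spatial.transform import Rotation as Rn
np.set_printoptions(precision=4,suppress=True)
def ray(s,u,v):
    E=s["extrinsics"];R=E[:3,:3];c=-R.T@E[:3,3]
    d=R.T@np.array([(u-s["cx"])/s["fx"],(v-s["cy"])/s["fy"],1]);return c,d/np.linalg.norm(d)
def plane(s,uv,z):
    c,d=ray(s,*uv);return c+d*(z-c[2])/d[2]
def tri(*obs):
    A=np.zeros((3,3));b=np.zeros(3)
    for s,uv in obs:
        c,d=ray(s,*uv);P=np.eye(3)-np.outer(d,d);A+=P;b+=P@c
    p=np.linalg.solve(A,b)
    return p,[np.linalg.norm(np.cross(p-ray(s,*uv)[0],ray(s,*uv)[1])) for s,uv in obs]
def proj(s,p):
    q=s["extrinsics"][:3,:3]@p+s["extrinsics"][:3,3];return np.array([s["fx"]*q[0]/q[2]+s["cx"],s["fy"]*q[1]/q[2]+s["cy"]])
def tool(o):
    return o["tool_pos"],Rn.from_euler("xyz",o["ee_rot"]).as_matrix()
```

Run:
```python
import cv2,numpy as np
t=cv2.imread("pics/top0.png");s=cv2.imread("pics/scene0.png")
def c(i,x,y,w=66,h=50): 
    return cv2.resize(i[y:y+h,x:x+w],(396,300),interpolation=cv2.INTER_CUBIC)
g=lambda i:(255*(i/255.)**.6).astype(np.uint8)
m=np.vstack([np.hstack([c(t,160,307),c(t,430,255)]),np.hstack([c(s,300,167),c(s,178,258,66,50)])])
cv2.imwrite("pics/m1.png",g(m))
```

```text
(no output)
```

View pics/m1.png

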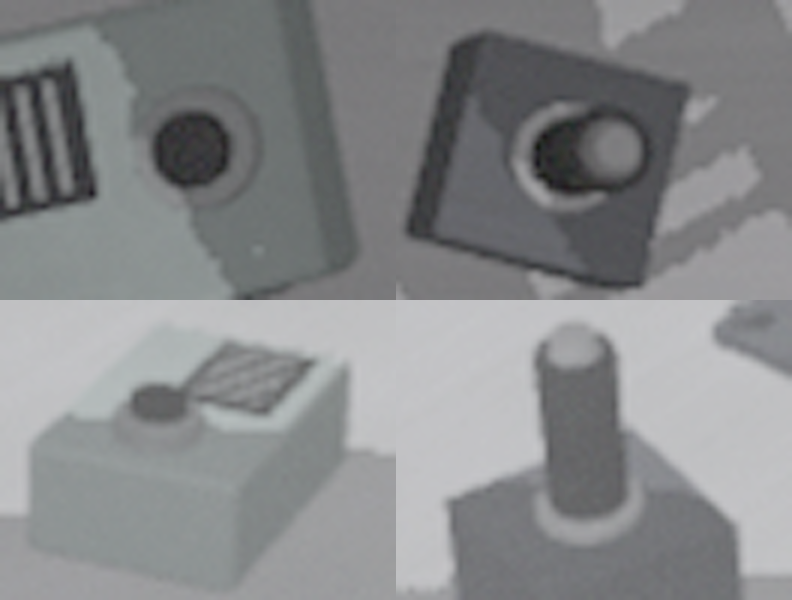

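The enlarged crops show the button top at top-view (191.3,331.3) and scene (326.3,183.4). The probe cap top is at top (466.3,278.9) and scene (207.8,264), and the collar centre at top (458.4,280.6). Next: triangulate these, and fit the plate and ring from the top view.

Run:
```python
from h import *
from bench import robot
t=robot.snapshot("top");s=robot.snapshot("scene")
print("btn",tri((t,(191.3,331.3)),(s,(326.3,183.4))),plane(t,(191.3,331.3),.082))
print("cap",tri((t,(466.3,278.9)),(s,(207.8,264.2))),plane(t,(466.3,278.9),.141))
print("collar",plane(t,(458.4,280.6),.071))
c=t["color"][250:345,305:390]
cv2.imwrite("pics/b.png",np.hstack([cv2.resize(c,None,fx=4.5,fy=4.5,interpolation=cv2.INTER_CUBIC),cv2.resize(s["color"][215:290,225:325],(400,427),interpolation=cv2.INTER_CUBIC)]))
```

```text
btn (array([0.447 , 0.2856, 0.0805]), [np.float64(0.0009676875966471318), np.float64(0.0009676875966472677)]) [0.4463 0.2846 0.082 ]
cap (array([ 0.5372, -0.2796,  0.14  ]), [np.float64(0.0009042383147310584), np.float64(0.0009042383147311901)]) [ 0.5365 -0.28    0.141 ]
collar [ 0.5362 -0.2809  0.071 ]Traceback (most recent call last):
  File "<stdin>", line 8, in <module>
    return _nx.concatenate(arrs, 1, dtype=dtype, casting=casting)
           ~~~~~~~~~~~~~~~^^^^^^^^^^^^^^^^^^^^^^^^^^^^^^^^^^^^^^^
ValueError: all the input array dimensions except for the concatenation axis must match exactly, but along dimension 0, the array at index 0 has size 428 and the array at index 1 has size 427
```

Both triangulations agree with the given heights (0.0805 vs 0.082 and 0.140 vs 0.141). Now the bracket.

Run:
```python
from h import *
t=cv2.imread("pics/top0.png");s=cv2.imread("pics/scene0.png")
f=lambda i:cv2.resize(i,(400,450),interpolation=cv2.INTER_CUBIC)
cv2.imwrite("pics/b.png",np.hstack([f(t[250:340,305:385]),f(s[215:305,235:315])]))
```

```text
(no output)
```

View pics/b.png

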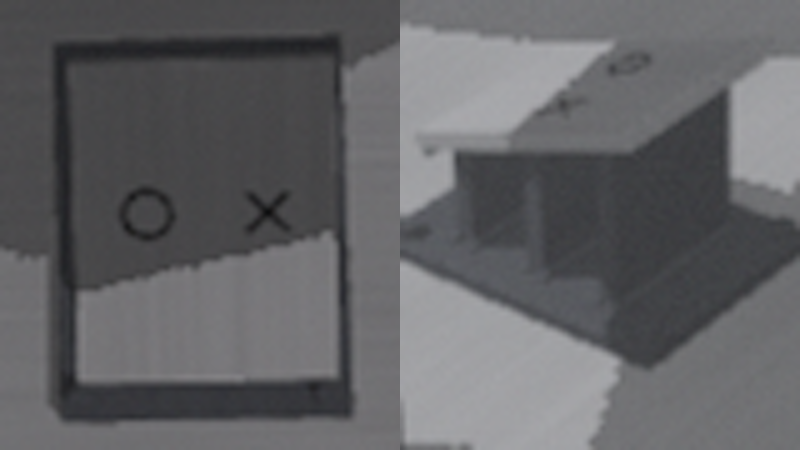

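In the top crop the plate corners are (66,60), (340,57), (336,380) and (77,385), the ring is at (147,214) and the cross at (267,212). In the scene crop the ring is at (229,63) and the cross at (163,104).

Run:
```python
from h import *
from bench import robot
t=robot.snapshot("top");s=robot.snapshot("scene")
T=lambda x,y:(305+x/5-.4,250+y/5-.4)
S=lambda x,y:(235+x/5-.4,215+y/5-.4)
r,e=tri((t,T(147,214)),(s,S(229,63)));x,e2=tri((t,T(267,212)),(s,S(163,104)))
print("ring",r,e,"cross",x,e2,np.linalg.norm(r-x))
c=[plane(t,T(*p),z) for p,z in(((66,60),.119),((340,57),.119),((336,380),.071),((77,385),.071))]
print(np.array(c)); 
for a,b in((0,1),(1,2),(2,3),(3,0)):print(np.linalg.norm(c[a]-c[b]))
up=(c[0]+c[1]-c[2]-c[3]);print("yaw",np.arctan2(up[1],up[0]),"yaw from marks",np.arctan2(*(r-x)[[1,0]])-np.pi/2)
cen=sum(c)/4;u=up/np.linalg.norm(up);l=np.cross([0,0,1],u);l/=np.linalg.norm(l);n=np.cross(u,l)
print(cen,n,"ring off plane",(r-cen)@n,"uphill",(r-cen)@u,(r-cen)@l)
cc,d=ray(t,*T(147,214));print("ring on plane",cc+d*((cen-cc)@n)/(d@n))
w,R=tool(robot.get_obs());print(w,R)
B=np.array([.4465,.285,.13]);print("to btn, tool axes",R.T@(B-w))
```

```text
ring [ 0.5188 -0.0172  0.0998] [np.float64(0.0004558377893442383), np.float64(0.00045583778934407275)] cross [ 0.5182 -0.0667  0.1002] [np.float64(0.0004866183894906848), np.float64(0.00048661838949071027)] 0.04950083735862398
[[ 0.5817  0.0136  0.119 ]
 [ 0.5794 -0.0983  0.119 ]
 [ 0.4474 -0.0946  0.071 ]
 [ 0.4482  0.0144  0.071 ]]
0.11190254003371625
0.14057578688523414
0.10893343564402017
0.14180317436727746
yaw -0.016785303891782427 yaw from marks -0.012239719582733732
[ 0.5142 -0.0412  0.095 ] [-0.3399  0.0057  0.9404] ring off plane 0.0031123843005298564 uphill 0.005586052240471924 0.024099476272704465
ring on plane [ 0.5185 -0.0175  0.0964]
[ 0.2479 -0.4908  0.2051] [[ 0.8926  0.4509 -0.0003]
 [ 0.4509 -0.8926  0.0007]
 [ 0.0001 -0.0008 -1.    ]]
to btn, tool axes [ 0.527  -0.6028  0.0755]
```

The rows are not in the units I measure in: shifts go in units of 5 mm. I convert before sending: 0.01 m is 2, -0.038 m is -7.6.

```bash
echo '[{"aperture": 0,"rz": 0.12},{"aperture": 0,"rz": 0.12},{"aperture": 0,"rz": 0.12},{"aperture": 0,"rz": 0.12}]' > m.json && python3 nudge.py m.json; echo '[{"aperture": 0,"trans": [2,-7.6,0]},{"aperture": 0,"trans": [2,-7.6,0]},{"aperture": 0,"trans": [2,-7.6,0]},{"aperture": 0,"trans": [2,-7.6,0]},{"aperture": 0,"trans": [2,-7.6,0]},{"aperture": 0,"trans": [2,-7.6,0]},{"aperture": 0,"trans": [2,-7.6,0]},{"aperture": 0,"trans": [2,-7.6,0]},{"aperture": 0,"trans": [2,-7.6,0]},{"aperture": 0,"trans": [2,-7.6,0]},{"aperture": 0,"trans": [2,-7.6,0]},{"aperture": 0,"trans": [2,-7.6,0]},{"aperture": 0,"trans": [2,-7.6,0]},{"aperture": 0,"trans": [2,-7.6,0]},{"aperture": 0,"trans": [2,-7.6,0]},{"aperture": 0,"trans": [2,-7.6,0]},{"aperture": 0,"trans": [2,-7.6,0]},{"aperture": 0,"trans": [2,-7.6,0]},{"aperture": 0,"trans": [2,-7.6,0]},{"aperture": 0}]' > m.json && python3 nudge.py m.json
cat > d.py <<'E'
import sys
from h import *
from bench import robot
o=robot.get_obs();w,R=tool(o);print(o["time"],w,o["ee_rot"],o["wrist_force"],o["width"])
if len(sys.argv)>3:print("d tool",R.T@(np.array(list(map(float,sys.argv[1:4])))-w))
E
python3 d.py .4465 .285 .09
```

```text
time: 0.63
tool_pos: [0.248, -0.4909, 0.2054]
ee_rot: [-3.141, 0.0, -0.018]
wrist_force: [-0.4, -0.1, 0.1]
width: 0.0707
finger_force: 0.0
time: 2.3
tool_pos: [0.4471, 0.2343, 0.2041]
ee_rot: [-3.139, 0.002, -0.005]
wrist_force: [-0.5, -0.9, -0.2]
width: 0.0007
finger_force: 0.0
2.3 [0.4471 0.2343 0.2041] [-3.1391  0.0016 -0.0055] [-0.4899 -0.8962 -0.1672] 0.0006762256861904436
d tool [-0.0007 -0.0504  0.1143]
```

To row units: 0.03 m is 6, -0.025 m is -5.

```bash
echo '[{"aperture": 0,"trans": [0,-5,6]},{"aperture": 0,"trans": [0,-5,6]},{"aperture": 0,"trans": [0,0,6]},{"aperture": 0,"trans": [0,0,3]},{"aperture": 0},{"aperture": 0}]' > m.json && python3 nudge.py m.json; python3 d.py .4465 .285 .09
python3 - <<'E'
from bench import robot
import cv2
s=robot.snapshot("wrist");cv2.imwrite("pics/w1.png",s["color"])
E
```

```text
time: 2.8
tool_pos: [0.4468, 0.278, 0.0998]
ee_rot: [3.14, 0.002, -0.012]
wrist_force: [0.4, 0.5, 0.2]
width: 0.0007
finger_force: 0.0
2.8 [0.4468 0.278  0.0998] [ 3.1403  0.0019 -0.0125] [0.3583 0.4771 0.1716] 0.0007159501570907532
d tool [-0.0004 -0.0071  0.0098]
```

View pics/w1.png

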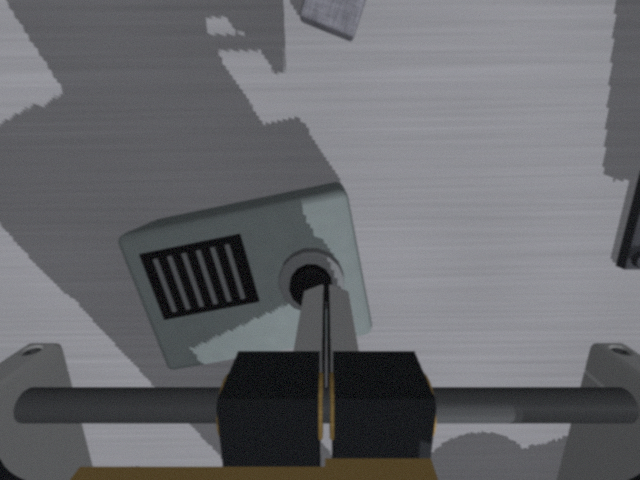

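The wrist view shows the button at (308,285) and the closed fingertips at (327,285). The fingers must go about 7 mm left, which agrees with the measured offset.

To row units: 0.01 m is 2, -0.007 m is -1.4.

```bash
echo '[{"aperture": 0,"trans": [0,-1.4,0]},{"aperture": 0,"trans": [0,0,2]},{"aperture": 0,"trans": [0,0,1.6]},{"aperture": 0,"trans": [0,0,0.6]},{"aperture": 0},{"aperture": 0}]' > m.json && python3 nudge.py m.json; python3 d.py .4465 .285 .076
```

```text
time: 3.35
tool_pos: [0.4477, 0.2858, 0.0799]
ee_rot: [-3.141, -0.001, -0.012]
wrist_force: [-0.4, 0.4, 3.2]
width: 0.0005
finger_force: 1.3
3.35 [0.4477 0.2858 0.0799] [-3.1413 -0.0006 -0.0122] [-0.3665  0.3886  3.1515] 0.00051929801734261
d tool [-0.0012  0.0008  0.0039]
```

To row units: 0.003 m is 0.6, 0.002 m is 0.4.

```bash
echo '[{"aperture": 0,"trans": [0,0,0.6]},{"aperture": 0,"trans": [0,0,0.4]},{"aperture": 0},{"aperture": 0}]' > m.json && python3 nudge.py m.json
```

```text
time: 3.68
tool_pos: [0.4478, 0.2858, 0.0762]
ee_rot: [-3.141, -0.001, -0.012]
wrist_force: [-2.3, 0.1, 8.2]
width: 0.0004
finger_force: 4.3
```

To row units: 0.002 m is 0.4.

```bash
echo '[{"aperture": 0,"trans": [0,0,0.4]},{"aperture": 0},{"aperture": 0},{"aperture": 0}]' > m.json && python3 nudge.py m.json;echo '[{"aperture": 0.06,"trans": [0,0,-6]},{"aperture": 0.06,"trans": [0,0,-8]},{"aperture": 0.06,"trans": [0,0,-8]},{"aperture": 0.06,"trans": [0,0,-4]},{"aperture": 0.06}]' > m.json && python3 nudge.py m.json; python3 d.py .5368 -.280 .20
```

```text
time: 4.02
tool_pos: [0.4479, 0.2859, 0.076]
ee_rot: [-3.141, -0.002, -0.012]
wrist_force: [-4.0, -2.5, 15.1]
width: 0.0007
finger_force: 7.9
time: 4.43
tool_pos: [0.45, 0.2868, 0.2087]
ee_rot: [-3.137, -0.01, -0.012]
wrist_force: [0.2, -0.2, -0.2]
width: 0.0305
finger_force: 0.0
4.4333 [0.45   0.2868 0.2087] [-3.1368 -0.01   -0.0122] [ 0.2257 -0.2017 -0.1811] 0.030459061389202693
d tool [0.0937 0.5658 0.007 ]
```

The button bottomed: force rose to 15 N with no further travel. It is now released. On to the probe.

To row units: 0.006 m is 1.2, 0.038 m is 7.6.

```bash
echo '[{"aperture": 0.06,"trans": [1.2,7.6,0]},{"aperture": 0.06,"trans": [1.2,7.6,0]},{"aperture": 0.06,"trans": [1.2,7.6,0]},{"aperture": 0.06,"trans": [1.2,7.6,0]},{"aperture": 0.06,"trans": [1.2,7.6,0]},{"aperture": 0.06,"trans": [1.2,7.6,0]},{"aperture": 0.06,"trans": [1.2,7.6,0]},{"aperture": 0.06,"trans": [1.2,7.6,0]},{"aperture": 0.06,"trans": [1.2,7.6,0]},{"aperture": 0.06,"trans": [1.2,7.6,0]},{"aperture": 0.06,"trans": [1.2,7.6,0]},{"aperture": 0.06,"trans": [1.2,7.6,0]},{"aperture": 0.06,"trans": [1.2,7.6,0]},{"aperture": 0.06,"trans": [1.2,7.6,0]},{"aperture": 0.06,"trans": [1.6,5,0]},{"aperture": 0.06},{"aperture": 0.06},{"aperture": 0.06}]' > m.json && python3 nudge.py m.json; python3 d.py .5368 -.280 .086;  python3 - <<'E'
from bench import robot
import cv2
s=robot.snapshot("wrist");cv2.imwrite("pics/w2.png",s["color"])
E
```

```text
time: 5.93
tool_pos: [0.532, -0.2715, 0.2008]
ee_rot: [-3.139, 0.003, -0.012]
wrist_force: [-0.1, 0.4, -0.1]
width: 0.06
finger_force: 0.0
5.9333 [ 0.532  -0.2715  0.2008] [-3.1394  0.0026 -0.0121] [-0.1199  0.4464 -0.1031] 0.059982678620350005
d tool [0.0052 0.0087 0.1147]
```

View pics/w2.png

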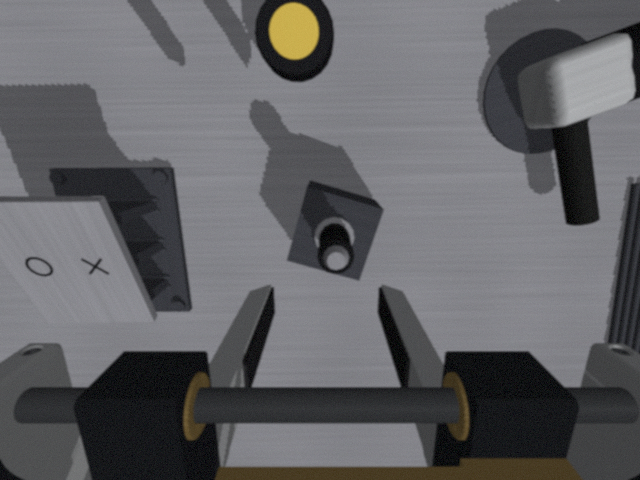

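The wrist view shows the probe cap top at (337,258), between the fingers; the ring is at (39,266) and the cross at (95,266). I'll cross-check both against this third view.

```bash
python3 - <<'E'
from h import *
from bench import robot
s=robot.snapshot("wrist");t=robot.snapshot("top")
print(s["extrinsics"],s["fx"],s["cx"],s["cy"])
print(plane(s,(337,258),.141), tri((s,(337,258)),(t,(466.3,278.9))))
print(tri((s,(39,266.5)),(t,(334,292.4))))
E
echo '[{"aperture": 0.06,"trans": [0.5,1.8,0]},{"aperture": 0.06,"trans": [0.5,0,6]},{"aperture": 0.06,"trans": [0,0,8]},{"aperture": 0.06,"trans": [0,0,6]},{"aperture": 0.06,"trans": [0,0,2]},{"aperture": 0.06},{"aperture": 0.06}]' > m.json && python3 nudge.py m.json; python3 d.py .5368 -.280 .086
```

```text
[[-0.0113 -0.9999 -0.0025 -0.2637]
 [-0.9576  0.0101  0.2879  0.4826]
 [-0.2879  0.0057 -0.9576  0.5428]
 [ 0.      0.      0.      1.    ]] 337.99496473594075 325.8467500066957 249.42620201371295
[ 0.5368 -0.2785  0.141 ] (array([ 0.5368, -0.279 ,  0.1422]), [np.float64(0.0007174368580691721), np.float64(0.0007174368580692244)])
(array([ 0.5184, -0.0175,  0.1004]), [np.float64(5.361263395930588e-05), np.float64(5.361263395949399e-05)])
time: 6.67
tool_pos: [0.5381, -0.2816, 0.0934]
ee_rot: [3.141, -0.001, -0.012]
wrist_force: [0.6, 0.4, 0.4]
width: 0.0601
finger_force: 0.0
6.6667 [ 0.5381 -0.2816  0.0934] [ 3.141  -0.0008 -0.0118] [0.5977 0.3813 0.4476] 0.06006888947834146
d tool [-0.0013 -0.0016  0.0074]
```

To row units: 0.006 m is 1.2, -0.0017 m is -0.34.

```bash
echo '[{"aperture": 0.06,"trans": [-0.24,-0.34,1.2]},{"aperture": 0.02},{"aperture": 0.0},{"aperture": 0},{"aperture": 0},{"aperture": 0},{"aperture": 0},{"aperture": 0},{"aperture": 0}]' > m.json && python3 nudge.py m.json; echo '[{"aperture": 0,"trans": [0,0,-4]},{"aperture": 0,"trans": [0,0,-3]},{"aperture": 0},{"aperture": 0},{"aperture": 0}]' > m.json && python3 nudge.py m.json;python3 d.py .51 -.280 .123
```

```text
time: 7.42
tool_pos: [0.5367, -0.2796, 0.0871]
ee_rot: [-3.142, -0.001, -0.012]
wrist_force: [-0.6, 1.9, 2.8]
width: 0.0275
finger_force: 30.0
time: 7.83
tool_pos: [0.5356, -0.2794, 0.1197]
ee_rot: [-3.14, 0.002, -0.012]
wrist_force: [0.1, -0.1, -3.0]
width: 0.0274
finger_force: 30.0
7.8333 [ 0.5356 -0.2794  0.1197] [-3.1404  0.0023 -0.0123] [ 0.0639 -0.061  -2.976 ] 0.027437603629248755
d tool [-0.0256  0.0009 -0.0032]
```

Now pivot the probe in the grip: move back while the nose leans on the hole's near rim.

To row units: -0.003 m is -0.6.

```bash
echo '[{"aperture": 0,"trans": [-0.6,0,0]},{"aperture": 0,"trans": [-0.6,0,0]},{"aperture": 0,"trans": [-0.6,0,0]},{"aperture": 0,"trans": [-0.6,0,0]},{"aperture": 0}]' > m.json && python3 nudge.py m.json; echo '[{"aperture": 0,"trans": [-0.6,0,0]},{"aperture": 0,"trans": [-0.6,0,0]},{"aperture": 0,"trans": [-0.6,0,0]},{"aperture": 0,"trans": [-0.6,0,0]},{"aperture": 0},{"aperture": 0}]' > m.json && python3 nudge.py m.json;python3 d.py
python3 - <<'E'
from h import *
from bench import robot
s=robot.snapshot("scene");i=s["color"]
cv2.imwrite("pics/s2.png",cv2.resize(i[180:340,120:300],(720,600),interpolation=cv2.INTER_CUBIC)[:600])
E
```

```text
time: 8.25
tool_pos: [0.5259, -0.279, 0.1204]
ee_rot: [-3.141, -0.004, -0.012]
wrist_force: [5.6, 0.3, -6.1]
width: 0.0277
finger_force: 30.0
time: 8.75
tool_pos: [0.5142, -0.2789, 0.1208]
ee_rot: [-3.141, -0.005, -0.012]
wrist_force: [6.0, 0.9, -5.3]
width: 0.0274
finger_force: 30.0
8.75 [ 0.5142 -0.2789  0.1208] [-3.1407 -0.0046 -0.0117] [ 6.0346  0.8515 -5.2992] 0.027374799579936368
```

View pics/s2.png

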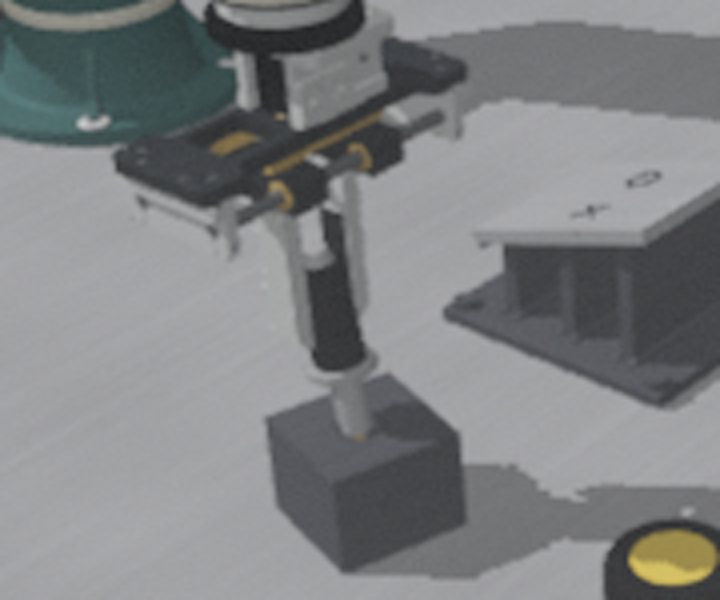

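The crop shows the probe tilting in the fingers, handle toward the robot, with the nose leaning on the hole rim at about (355,430). Sideways force is a steady 6 N, so I'll continue the tilt.

To row units: -0.003 m is -0.6.

```bash
echo '[{"aperture": 0,"trans": [-0.6,0,0]},{"aperture": 0,"trans": [-0.6,0,0]},{"aperture": 0,"trans": [-0.6,0,0]},{"aperture": 0},{"aperture": 0}]' > m.json && python3 nudge.py m.json; echo '[{"aperture": 0,"trans": [0,0,-4]},{"aperture": 0,"trans": [0,0,-4]},{"aperture": 0,"trans": [0,0,-4]},{"aperture": 0},{"aperture": 0},{"aperture": 0},{"aperture": 0}]' > m.json && python3 nudge.py m.json;python3 d.py
python3 - <<'E'
from h import *
from bench import robot
s=robot.snapshot("scene")["color"][170:320,120:300]
t=robot.snapshot("top")["color"][200:335,400:562]
g=lambda i:(255*(i/255.)**.7).astype(np.uint8)
cv2.imwrite("pics/s3.png",g(np.hstack([cv2.resize(s[50:140,50:110],(400,600),interpolation=cv2.INTER_CUBIC),cv2.resize(t[30:120,25:85],(400,600),interpolation=cv2.INTER_CUBIC)])))
E
```

```text
time: 9.22
tool_pos: [0.5039, -0.2789, 0.121]
ee_rot: [-3.141, -0.001, -0.012]
wrist_force: [3.9, 0.9, -4.2]
width: 0.0273
finger_force: 30.0
time: 9.8
tool_pos: [0.5022, -0.2788, 0.1792]
ee_rot: [-3.14, 0.004, -0.012]
wrist_force: [0.2, 0.1, -2.5]
width: 0.0271
finger_force: 30.0
9.8 [ 0.5022 -0.2788  0.1792] [-3.1396  0.0039 -0.0124] [ 0.233   0.1159 -2.5468] 0.027094958904343568
```

View pics/s3.png

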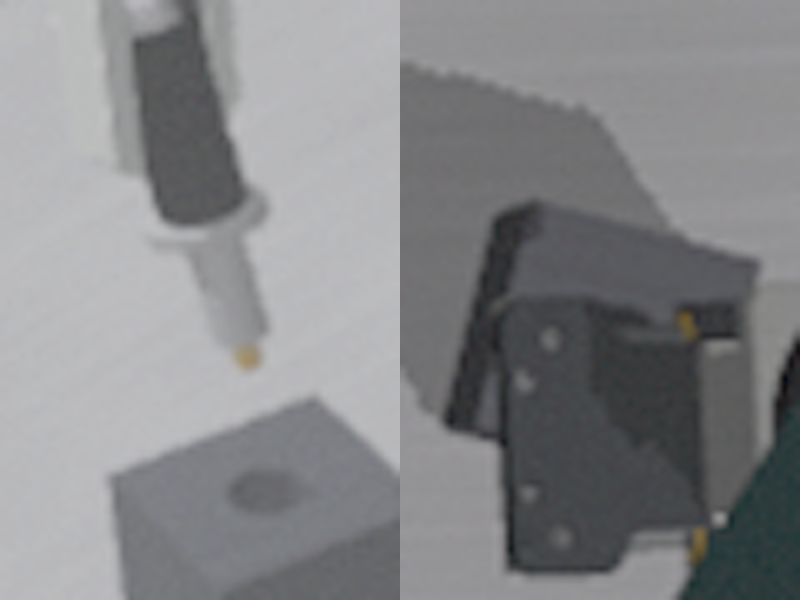

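The scene crop shows the probe tilted and clear of the stand, tip end at image (206.9,273.9). The top view is hidden by the gripper. I'll find the brass tip by colour in the wrist view and triangulate.

```bash
cat >> h.py <<'E'
def brass(i,box):
    x0,y0,x1,y1=box;h=cv2.cvtColor(i[y0:y1,x0:x1],cv2.COLOR_BGR2HSV)
    m=cv2.inRange(h,(10,80,50),(30,255,255));n,l,st,c=cv2.connectedComponentsWithStats(m)
    return [(st[k]+[x0,y0,0,0,0],c[k]+[x0,y0]) for k in range(1,n) if st[k][4]>4]
E
python3 - <<'E'
from h import *
from bench import robot
w=robot.snapshot("wrist");s=robot.snapshot("scene");o=robot.get_obs();p,R=tool(o)
bs=brass(s["color"],(190,250,225,290));bw=brass(w["color"],(220,100,430,380))
print(bs);print(bw)
for th in(.25,.3,.35,.4):
    g=p-R[:,2]*.019;d=R@np.array([np.sin(th),0,np.cos(th)])
    print(th,[proj(c,g+d*k) for c in(s,w) for k in(.091,.086)], g+d*.091)
E
```

```text
[]
[(array([262, 373,   9,   7,  52]), array([265.7885, 376.2308])), (array([382, 372,   9,   8,  52]), array([385.9038, 376.2115]))]
0.25 [array([204.4621, 273.8553]), array([203.8362, 271.7233]), array([327.346, 231.548]), array([327.3605, 234.7301])] [ 0.5252 -0.2792  0.111 ]
0.3 [array([205.925 , 274.0896]), array([205.2195, 271.9403]), array([327.3567, 226.2179]), array([327.3709, 229.638 ])] [ 0.5296 -0.2793  0.1122]
0.35 [array([207.3628, 274.2272]), array([206.5785, 272.0656]), array([327.3682, 220.9338]), array([327.3822, 224.5973])] [ 0.5339 -0.2793  0.1137]
0.4 [array([208.772, 274.267]), array([207.91  , 272.0982]), array([327.3807, 215.6986]), array([327.3943, 219.6114])] [ 0.5382 -0.2794  0.1153]
```

The scene tip at (206.9,273.9) fits a tilt of about 0.33–0.35 rad. I'll check with a wrist crop.

Run:
```python
from h import *
from bench import robot
w=robot.snapshot("wrist")["color"];s=robot.snapshot("scene")["color"]
f=lambda i,x,y:cv2.resize(i[y:y+100,x:x+66],(396,600),interpolation=cv2.INTER_CUBIC)
cv2.imwrite("pics/w3.png",np.hstack([f(w,294,200),f(s,174,190)]))
```

```text
(no output)
```

View pics/w3.png

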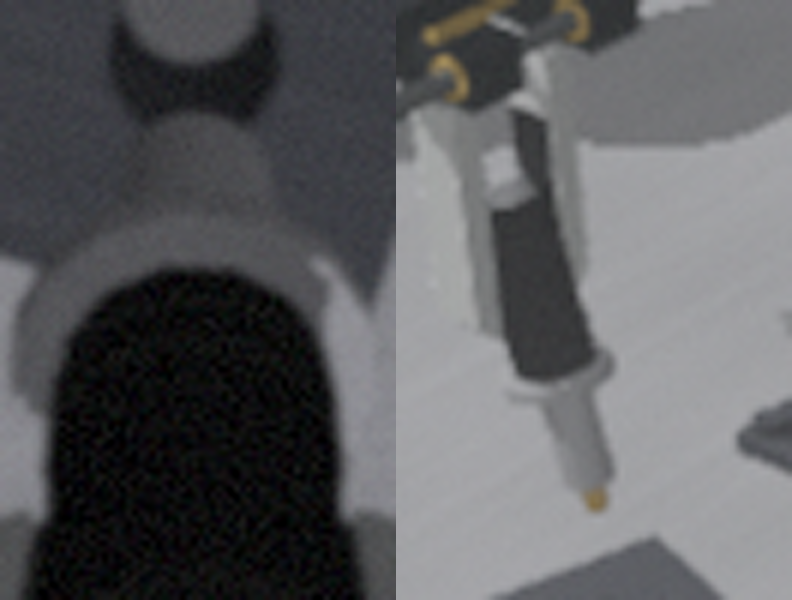

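The wrist crop shows the nose end edge at image (327.4,218.3), with no sideways tilt. The scene crop puts the tip end at (207.0,274.1).

Run:
```python
from h import *
from bench import robot
from scipy.optimize import least_squares
w=robot.snapshot("wrist");s=robot.snapshot("scene");p,R=tool(robot.get_obs());g=p-R[:,2]*.019
def f(x):
    th,k,gx=x;d=R@[np.sin(th),0,np.cos(th)];e=R@[np.cos(th),0,-np.sin(th)];q=g+R[:,0]*gx
    return np.r_[proj(s,q+d*k)-[207.0,274.1],(proj(w,q+d*(k-.01)+e*.009)[1]-218.3)/2,(proj(w,q+d*(k-.05)+e*.019)[1]-235.0)/2,gx/.001,(k-.091)/.001]
r=least_squares(f,[.35,.091,0]);print(r.x,r.fun)
th,k=.35,r.x[1]
# target: tip end 5 mm inside the face along the axis
ring=np.array([.5186,-.0174,.0975]);n=np.array([-np.sin(.35),.014*np.sin(.35),np.cos(.35)])
d=R@[np.sin(r.x[0]),0,np.cos(r.x[0])];print("angle to -n",np.degrees(np.arccos(-d@n)),d)
tip=g+R[:,0]*r.x[2]+d*k
print("tip",tip)
for h in(.04,.01,-.005):print(h,R.T@(ring+n*h-tip))
```

```text
[0.3377 0.0914 0.0007] [ 0.385   0.1369 -0.3502  1.3798  0.7339  0.412 ]
angle to -n 0.6706893781694996 [ 0.331  -0.0039 -0.9436]
tip [ 0.5343 -0.2796  0.114 ]
0.04 [-0.0327 -0.2621 -0.0211]
0.01 [-0.0224 -0.262   0.0071]
-0.005 [-0.0172 -0.262   0.0212]
```

Tilt is within 1° of square. Moving above the ring, 40 mm off the face.

To row units: -0.021 m is -4.2, -0.033 m is -6.6.

```bash
echo '[{"aperture": 0,"trans": [0,0,-4.2]},{"aperture": 0,"trans": [-0.8,-6.6,0]},{"aperture": 0,"trans": [-0.8,-6.6,0]},{"aperture": 0,"trans": [-0.8,-6.6,0]},{"aperture": 0,"trans": [-0.8,-6.6,0]},{"aperture": 0,"trans": [-0.8,-6.6,0]},{"aperture": 0,"trans": [-0.8,-6.6,0]},{"aperture": 0,"trans": [-0.8,-6.6,0]},{"aperture": 0,"trans": [-0.8,-6.2,0]},{"aperture": 0},{"aperture": 0},{"aperture": 0},{"aperture": 0}]' > m.json && python3 nudge.py m.json;cat > e.py <<'E'
from h import *
from bench import robot
o=robot.get_obs();p,R=tool(o);th=.3377
d=R@[np.sin(th),0,np.cos(th)];tip=p-R[:,2]*.019+R[:,0]*.0007+d*.0914
ring=np.array([.5186,-.0174,.0975]);n=np.array([-np.sin(.35),.014*np.sin(.35),np.cos(.35)])
print("tip",tip,"rel ring: uphill, left, normal",(tip-ring)@[np.cos(.35),-.013,np.sin(.35)],(tip-ring)@[.014,1,0],(tip-ring)@n, "F along axis",o["wrist_force"]@n,o["time"])
for h in(.04,.01,.003,-.003,-.005):print(h,R.T@(ring+n*h-tip))
E
python3 e.py
python3 - <<'E'
from h import *
from bench import robot
s=robot.snapshot("scene");print(proj(s,np.array([.5186,-.0174,.0975])),brass(s["color"],(240,180,340,260)))
E
```

```text
time: 11.28
tool_pos: [0.4748, -0.018, 0.2025]
ee_rot: [3.141, -0.0, -0.014]
wrist_force: [0.5, -0.4, -2.6]
width: 0.0275
finger_force: 30.0
tip [ 0.5058 -0.0184  0.1352] rel ring: uphill, left, normal 0.0008876443180974839 -0.0012073822619187197 0.03985646084945704 F along axis -2.6503828984367948 11.2833
0.04 [-0.0009 -0.0012  0.0002]
0.01 [ 0.0094 -0.0012  0.0284]
0.003 [ 0.0118 -0.0012  0.0349]
-0.003 [ 0.0139 -0.0012  0.0406]
-0.005 [ 0.0145 -0.0012  0.0424]
[280.1125 228.0583] []
```

```bash
echo '[{"aperture": 0,"trans": [0.5,-0.24,1.6]},{"aperture": 0,"trans": [0.5,0,1.6]},{"aperture": 0,"trans": [0.5,0,1.6]},{"aperture": 0,"trans": [0.6,0,1.6]},{"aperture": 0},{"aperture": 0},{"aperture": 0},{"aperture": 0}]' > m.json && python3 nudge.py m.json; python3 e.py
python3 - <<'E'
from h import *
from bench import robot
s=robot.snapshot("scene")["color"];w=robot.snapshot("wrist");t=robot.snapshot("top")["color"]
r=np.array([.5186,-.0174,.0975]);u,v=proj(w,r).astype(int);print(u,v)
f=lambda i,x,y:cv2.resize(i[y:y+100,x:x+66],(396,600),interpolation=cv2.INTER_CUBIC)
cv2.imwrite("pics/s4.png",np.hstack([f(s,247,165),f(w["color"],u-33,v-50)]))
E
```

```text
time: 12.0
tool_pos: [0.4854, -0.0159, 0.171]
ee_rot: [3.141, -0.001, -0.012]
wrist_force: [0.6, -0.3, -2.0]
width: 0.0275
finger_force: 30.0
tip [ 0.5165 -0.0163  0.1037] rel ring: uphill, left, normal 0.0001159331804996109 0.0010715103027534075 0.006610438031154505 F along axis -2.050199167901184 12.0
0.04 [-0.0115  0.0011 -0.0313]
0.01 [-0.0013  0.0011 -0.0031]
0.003 [0.0011 0.0011 0.0034]
-0.003 [0.0032 0.0011 0.0091]
-0.005 [0.0039 0.0011 0.011 ]
328 216
```

View pics/s4.png

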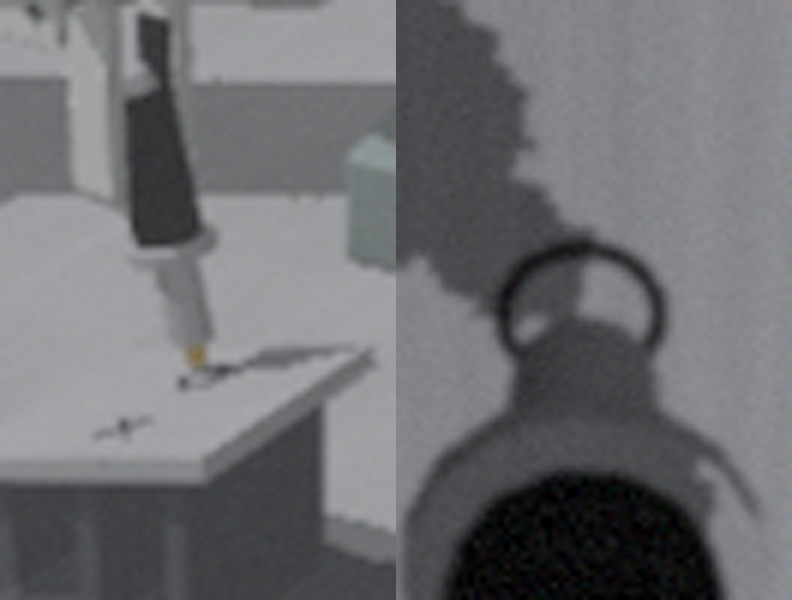

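In the scene crop the tip end is at (196,367), just above the ring centre at about (203,376). In the wrist crop the nose (584) is centred laterally on the ring (582). I'll compare these with the prediction, then push in.

```bash
python3 - <<'E'
from h import *
from bench import robot
s=robot.snapshot("scene")
r=np.array([.5186,-.0174,.0985]);n=np.array([-np.sin(.35),.005,np.cos(.35)])
f=lambda p:(proj(s,p)-[247,165]+.4)*6
for h in(.003,.005,.0066):print(h,f(r),f(r+n*h),[f(r+n*h+a)-f(r+n*h) for a in([.001,0,0],[0,.001,0])])
E
echo '[{"aperture": 0,"trans": [0.24,0.1,0.68]},{"aperture": 0},{"aperture": 0},{"aperture": 0}]' > m.json && python3 nudge.py m.json;python3 e.py|head -1
```

```text
0.003 [201.0329 378.596 ] [198.922  371.7442] [array([1.959 , 0.7371]), array([ 1.5388, -0.9897])]
0.005 [201.0329 378.596 ] [197.513  367.1711] [array([1.9594, 0.7358]), array([ 1.5402, -0.9878])]
0.0066 [201.0329 378.596 ] [196.3849 363.5095] [array([1.9597, 0.7348]), array([ 1.5413, -0.9863])]
time: 12.53
tool_pos: [0.4862, -0.0164, 0.1669]
ee_rot: [3.142, 0.0, -0.012]
wrist_force: [-0.1, 0.1, -2.2]
width: 0.0276
finger_force: 30.0
tip [ 0.5172 -0.0168  0.0997] rel ring: uphill, left, normal -0.0005702422900209376 0.0005953796666980153 0.00254655274965931 F along axis -2.0127396253876126 12.5333
```

To row units: 0.0019 m is 0.38, 0.0007 m is 0.14.

```bash
echo '[{"aperture": 0,"trans": [0.1,-0.2,0]},{"aperture": 0,"trans": [0.14,0,0.38]},{"aperture": 0},{"aperture": 0},{"aperture": 0}]' > m.json && python3 nudge.py m.json;python3 e.py|head -1; echo '[{"aperture": 0,"trans": [0.14,0,0.38]},{"aperture": 0},{"aperture": 0},{"aperture": 0}]' > m.json && python3 nudge.py m.json;python3 e.py|head -1
```

```text
time: 12.95
tool_pos: [0.4877, -0.0153, 0.1655]
ee_rot: [-3.142, -0.001, -0.012]
wrist_force: [1.0, 0.5, -0.7]
width: 0.0271
finger_force: 30.0
tip [ 0.5187 -0.0157  0.0982] rel ring: uphill, left, normal 0.00030566656259719215 0.0016951018752086773 0.0006729653065040717 F along axis -1.0355479210640335 12.95
time: 13.28
tool_pos: [0.4883, -0.0154, 0.1634]
ee_rot: [-3.142, -0.0, -0.012]
wrist_force: [-0.5, -0.0, -0.6]
width: 0.0269
finger_force: 30.0
tip [ 0.5193 -0.0157  0.0962] rel ring: uphill, left, normal 0.00018374749370524845 0.001673218356575975 -0.0014376053250661515 F along axis -0.3336101760802735 13.2833
```

To row units: 0.0012 m is 0.24, 0.001 m is 0.2.

```bash
echo '[{"aperture": 0,"trans": [0.08,0,0.2]},{"aperture": 0,"trans": [0.08,0,0.24]},{"aperture": 0},{"aperture": 0},{"aperture": 0},{"aperture": 0}]' > m.json && python3 nudge.py m.json;python3 e.py|head -1;for i in 1 2 3 4; do echo '[{"aperture": 0}]' > m.json && python3 nudge.py m.json >/dev/null; python3 e.py|head -1; done
```

```text
time: 13.78
tool_pos: [0.489, -0.0154, 0.1612]
ee_rot: [3.142, -0.0, -0.012]
wrist_force: [-1.1, -0.3, 0.7]
width: 0.0274
finger_force: 30.0
tip [ 0.52   -0.0158  0.094 ] rel ring: uphill, left, normal 9.679446943482163e-05 0.0016412592088618858 -0.0037952481338262454 F along axis 1.0272935101399696 13.7833
tip [ 0.52   -0.0158  0.0939] rel ring: uphill, left, normal 8.370124271006028e-05 0.0016367102321147497 -0.003836382465355353 F along axis 1.8463988266935014 13.8667
tip [ 0.5201 -0.0158  0.0939] rel ring: uphill, left, normal 0.00011569423907949402 0.0016053352351517818 -0.0038598860616834486 F along axis 1.2052978103314997 13.95
tip [ 0.52   -0.0158  0.0939] rel ring: uphill, left, normal 0.00010917184907748654 0.001626199683095996 -0.003863755928322593 F along axis 1.1995657561076478 14.0333
tip [ 0.52   -0.0158  0.0939] rel ring: uphill, left, normal 7.117856540085453e-05 0.0016274127077442605 -0.0039023564268755835 F along axis 0.8593166684515836 14.1167
```

Axial push is about 3.4 N. Last step is a numeric check of the tip's place by colour in the scene view.

Run:
```python
from h import *
from bench import robot
s=robot.snapshot("scene");i=s["color"][210:245,262:300].astype(int)
m=((i[:,:,2]-i[:,:,0])>25);y,x=np.nonzero(m);print(len(x),x.min()+262,x.max()+262,y.min()+210,y.max()+210)
yb=y.max();lo=(x[y>=yb-1].mean()+262,yb+210);print("tip low",lo)
d=i.sum(2)<200;y,x=np.nonzero(d[5:28]);print("dark",[(a+262,b+215) for a,b in zip(x,y)][:80])
for l in(-.002,0,.002):print(l,proj(s,np.array([.5186,-.0174+l,.0985])))
print(s["color"][220:233,270:292].sum(2)//3)
```

```text
2 280 281 227 227
tip low (np.float64(280.5), np.int64(227))
dark [(np.int64(299), np.int64(234)), (np.int64(299), np.int64(235)), (np.int64(296), np.int64(236)), (np.int64(299), np.int64(236)), (np.int64(295), np.int64(237)), (np.int64(296), np.int64(237))]
-0.002 [279.5925 228.0307]
0 [280.1055 227.6993]
0.002 [280.6174 227.3687]
[[161 159 158 159 159 152 136 134 125 119 116 110 117 143 158 159 160 159
  158 159 159 159]
 [159 159 159 158 159 153 140 134 128 121 118 113 110 139 158 158 158 158
  158 158 161 160]
 [158 158 158 158 159 153 138 135 130 123 118 113 106 132 160 161 160 160
  161 161 158 152]
 [161 162 163 162 162 157 146 135 129 122 118 113 107 126 155 163 162 155
  144 145 135 125]
 [163 165 165 164 165 164 156 137 132 126 118 114 109 121 150 165 157 131
  108 106 106 107]
 [164 163 163 164 164 165 158 141 130 125 120 113 101 109 132 145 131 107
  105 108 108 106]
 [163 163 163 164 161 163 159 150 136 120 116 106  92  83  76  96 107 105
  107 107 106 122]
 [164 164 164 164 163 162 156 143 137 123 104  97  94  89 103 129 136 134
  136 135 136 146]
 [164 163 163 163 163 163 141 102 128 132 105  99 111 127 144 159 161 160
  160 160 160 161]
 [164 165 163 164 163 162 142 112 129 140 139 138 148 161 162 160 161 162
  162 163 162 163]
 [164 163 163 164 163 163 156 149 154 161 161 162 162 162 162 162 163 163
  163 164 163 162]
 [164 163 163 162 164 163 163 163 162 163 163 162 162 162 163 162 161 163
  162 164 163 165]
 [164 163 165 163 163 164 163 162 164 164 164 162 163 163 164 164 163 163
  164 164 164 166]]
```

```bash
echo '[{"aperture": 0},{"aperture": 0},{"aperture": 0},{"aperture": 0},{"aperture": 0},{"aperture": 0}]' > m.json && python3 nudge.py m.json; python3 e.py|head -1; python3 -c "
from bench import robot;print(robot.close_job())"
```

```text
time: 14.67
tool_pos: [0.489, -0.0154, 0.1611]
ee_rot: [3.142, -0.0, -0.012]
wrist_force: [-1.5, 0.3, 0.6]
width: 0.0275
finger_force: 30.0
tip [ 0.52   -0.0158  0.0938] rel ring: uphill, left, normal 4.694577991170179e-05 0.0016176781914761576 -0.003929162981335834 F along axis 1.0742395006861347 14.6667
the job is handed in; nothing more can be done
None
```

I pressed the zero button fully down and released it, and handed the job in at about 15 s with the probe held steady inside the ring: within about 1° of square, pushed with about 3.4 N (roughly half sprung in, estimated from force and position), though the verdict wasn't shown.

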